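# Set the drying box and hold its sprung lid at the vent pointer

## Robot

A 7-joint arm with a two-finger parallel gripper is mounted at the origin on a cart in front of the work surface, level with it; the furniture and walls round the work are solid. World frame = base frame: x ahead of the robot, y to its left, z up, the work surface at z = 0. Lengths are in mm, angles in rad, forces in N, time in s.
With the tool pointing down it reaches from about 400 to 850 mm from the base axis. Payload 6.9 kg.
Tool frame: the origin (TCP) lies midway between the tips of the shut fingers; the grasp point (between the pads) lies 19 mm behind it; z points along the fingers, y is the line along which they close (so a half turn about z gives the same grasp; the last joint's range is limited). The gripper opens to 85 mm and grips with 20 to 120 N. Pads are 22 mm wide; open, the fingers measure 114 mm over their backs; the gripper's body (76 mm by 85 mm) begins 54 mm behind the grasp point. The pads swing forward as they close: fully open they stand 13 mm farther back than shut.
Start: joints at [-1.135, 0.507, -0.238, 1.5, 0.126, 1.149, -0.155], TCP at [202.427, 591.299, 231.275] pointing down, gripper open.
Joint ranges: [-3.08, 3.08], [-0.24, 2.05], [-1.43, 1.35], [0, 2.5], [-1.52, 4.66], [0.17, 1.96], [-2.89, 2.89]. Speed limits (rad/s): [2.39, 2.39, 3.14, 3.14, 3.14, 3.14, 3.14].

## Interface

Orientations are given as a unit quaternion [x, y, z, w].
In Python, from plant import r gives the robot as it stands.
- The arm moves only by the tool servo_tool, never from a script. Its arguments are lists of equal length, an entry for each row: "travel": the shift along the world's x, y, z in cm, a list of three; "rot": the turn, a rotation vector about the world's x, y, z in degrees, a list of three; "gripper": the finger opening in cm, from 0 to 8.54. A call has 1 to 10 rows; each row is the pose to reach, as a shift and turn from the pose commanded when the call began; what a row does not reach only later rows make up. A row lasts 1/8 s, in which the tool goes at most 62.5 mm and 10.7 degrees, less where a joint would pass 70% of its speed; a pose out of reach is approached as far as the arm can. A call with a gripper value outside its range is refused whole. The fingers move at their own pace and stop on an object; "force" is the grip in N (left out, the last holds). Time passes only in rows, so rows that repeat a pose let the fingers close. It gives the time, the measured TCP pose, the force, the opening and the grip force at its end, in the units of the state.
- r.get_obs(): the state, without advancing time (a new reading comes with each control period).
- r.snapshot(name): name is "side" or "top"; returns a dict with "color" (400x640x3 uint8, red, green, blue), "intrinsics" (3x3 intrinsics, pixels), "extrinsics" (4x4, takes a point from world to camera coordinates). Camera axes: x right, y down, z forward; pixel columns grow to the right and rows downward; lengths in mm; the calibration is good to about 2 mm. A picture is of the moment at which its call begins. There is no depth.
- r.job_done(): hands the job in; it is judged then, once.
Trained networks look in the newest picture that a camera, given by its name, has taken for a name from the list of things; names that differ only in an ending like _2 or _b are one class to them, and where a whole thing is asked for, a point or a joint stands for the part that bears it (a point fixed in the world has none). Each returns a list of dicts, best first, with "confidence" (0 to 1); they miss things now and then, are a little off and sometimes report something else, mostly with a low value. They report only what shows in the picture. A call takes as long as a camera call.
- r.cut_out(camera, query): "region" (400x640 bool, what is visible of it) and "pixel" ([column, row] in pixels, amid what is visible of it).
The state is a dict: "clock": time; "q": joint angles; "dq": joint speeds; "effort": joint torques, N m; "position": TCP position; "eef_rot": TCP orientation; "force": force on the tool from outside, world axes, zero at the start; "torque": the same for the moment, N m; "width": opening from 0.0 (shut) to 1.0 (fully open); "finger_force": force on a finger pad.
Only numpy, scipy, OpenCV 4.12 (cv2) and the standard library are available. Lean on these libraries where they do the work, as an engineer would, in place of code of your own. Each camera call takes 0.05 s, during which the arm holds its last target. There are 200 camera calls.

## Task

Set the drying box's thermostat by turning its knob until the pointer stands at the small clip on the rim of the dial. Then lift the sprung lid by its handle until its left edge lies level with the preset pointer arm beside it, and finish with the fingers still holding it steady there, since it falls shut when let go. Leave the pointer arm and the things standing round the box as they are.

Things in the scene. Friction and masses are not known exactly. Their poses are not given: they have to be found in the camera images.
- dryer: Grey herb drying box, fixed, 200 (x) x 300 (y) x 75 mm high. Origin: centre of the underside; x from its front (air slots, towards the robot) to its back, y to its left. Left 200 mm (y -50..150): chamber under the lid; right 100 mm: flat control deck, 75 mm high. A thin curved rail with studs every 10 degrees, radius 125 mm about lid_hinge, stands at its left side (y = 168, top 190 mm above the table).
- knob (a joint): Angle of the black knob: 0 when its pointer points along the box's +y, growing clockwise from above (pi/2: box's +x); stops at 0 and pi; 0.05 N m of friction, stays where left. Round skirt 52 mm across, top 14 mm above the deck; on it an upright grip bar 46 mm long (along the pointer), 13 mm wide, 14 to 38 mm above the deck. Axis vertical at box x = -20, y = -100 mm.
- knob_tip (a point): Tip of the knob's pointer (white line on a small nose), 32 mm from the knob's axis, 10 mm above the deck. Its x axis points outward along the pointer; it turns with the knob.
- knob_grip (a point): Point on the knob's axis inside the grip bar, 28 mm above the deck (103 mm above the table); its x axis lies along the bar towards the pointer, z up.
- rider_mark (a point): Inner end of the small brass clip fixed on the rim of the dial plate (clip 10 x 7 mm, top 8 mm above the deck), 38 mm from the knob's axis. It marks the wanted setting. Its x axis points outward from the knob's axis. It is 0.5 to 1.5 rad clockwise of the pointer at the start.
- lid (a joint): Opening angle of the aluminium lid: 0 shut, grows as its front edge rises; stop at 1.3. Lid 192 (front to back) x 196 x 8 mm, 0.3 kg, hinged at the back; a spring (0.25 N m shut, plus 0.5 N m per rad) and its weight pull it shut: about 3 to 5 N at the handle. Nothing latches it.
- lid_handle (a point): Centre of the lid's handle: black round bar 34 mm long (parallel to the hinge line), 18 mm thick, on a 12 x 14 mm post at the middle of the lid's front edge, 172 mm in front of the hinge line, 38 mm above the lid's middle plane (34 above its top face). Turns with the lid: x towards the hinge, y along the hinge line. Can be pinched on its flat ends or across the bar.
- lid_hinge (a point): Middle of the lid's hinge line (parallel to the box's y), at box x = 95, y = 50, z = 80 mm; the lid and the pointer arm both turn about this line. Its axes are the box's while the lid is shut, and turn with the lid.
- lid_edge (a point): Point on the left edge of the lid in its middle plane, 150 mm in front of the hinge line; x axis along the lid towards the hinge line.
- vent_arm (a joint): Angle of the pointer arm, rad, on the same hinge line, zero and sense as lid: when both values are equal the lid lies level with the arm. Preset between 0.4 and 0.75 and clamped; not to be moved.
- vent_arm_tip (a point): Point near the free end of the pointer arm (flat steel bar 155 x 4 x 12 mm with a small brass stud, standing 12 mm to the left of the lid's left edge), 150 mm from the hinge line, so that lid_edge comes beside it; x axis along the arm towards the hinge line.
- herb_jar: Bystander: wide-mouth glass jar of herb, 75 mm across, 131 mm high, to the left of the box. Origin at its underside.
- crucible: Bystander: small white crucible, 36 mm across, 37 mm high, in front of the box on the left. Origin at its underside.
- salve_tin: Bystander: flat round closed tin, 55 mm across, 22 mm high, to the right of the box. Origin at its underside.

How it is judged:
By the outcome, as a careful person would: the job done as asked, in the order asked, and still so for the second after the job is handed in, while the arm keeps its last pose, push and grip.
It also fails if it takes over 56 s, if anything falls off the work surface, if the arm or the gripper's body presses on something with over 40 N, if the wrist force passes 120 N, or if a joint passes its speed limit or range.

## Working session

There is one attempt and no reset: what is moved stays moved. The work goes in short steps, Python scripts to look and compute and a tool call to move; the robot and the scene stay as the last step left them, time stands still between calls to the robot, and variables do not carry over. Pictures are saved under pics/ and viewed, at most 10 in all, crops included, and the job is handed in when it is done.

Besides the shell and the picture viewer there is one more tool, called after "Request:" as name(argument=value, ...), one argument or row to a line, values as JSON. servo_tool: Moves the arm, as the interface text tells. Its arguments: {"type":"object","properties":{"travel":{"type":"array","items":{"type":"array","items":{"type":"number"}}},"rot":{"type":"array","items":{"type":"array","items":{"type":"number"}}},"gripper":{"type":"array","items":{"type":"number"}},"force":{"type":"number"}},"required":["travel","rot","gripper"]}

```bash
mkdir -p pics; cat > h.py <<'E'
from plant import r
import numpy as np, cv2
def snap(n,fn=None):
    s=r.snapshot(n)
    if fn: cv2.imwrite('pics/'+fn,s['color'][:,:,::-1])
    return s
def proj(s,p):
    E=np.array(s['extrinsics']);K=np.array(s['intrinsics'])
    c=E[:3,:3]@np.array(p,float)+E[:3,3]; u=K@c; return u[:2]/u[2]
def atz(s,px,z):
    E=np.array(s['extrinsics']);K=np.array(s['intrinsics'])
    d=E[:3,:3].T@np.linalg.solve(K,[px[0],px[1],1.]); o=-E[:3,:3].T@E[:3,3]
    return o+d*(z-o[2])/d[2]
E
python3 - <<'E'
from h import *
np.set_printoptions(precision=2,suppress=True)
for n in ('top','side'):
    s=snap(n,n+'0.png'); print(n,s['intrinsics'],s['extrinsics'])
    for q in ['dryer','knob_grip','knob_tip','rider_mark','lid','lid_handle','lid_edge','vent_arm','vent_arm_tip','herb_jar','crucible','salve_tin']:
        for d in r.cut_out(n,q)[:2]:
            print(q,round(d['confidence'],2),np.array(d['pixel']),d['region'].sum())
print(r.get_obs())
E
```

```text
top [[372.25   0.   323.46]
 [  0.   372.25 201.59]
 [  0.     0.     1.  ]] [[   0.01   -1.     -0.01   89.55]
 [  -0.99   -0.01   -0.16  583.29]
 [   0.16    0.01   -0.99 1033.25]
 [   0.      0.      0.      1.  ]]
dryer 0.97 [321.3 199.2] 7561
knob_grip 0.7 [354.8 211.1] 270
knob_tip 0.8 [354.3 212.1] 226
lid 0.58 [307.6 199.2] 4740
lid_handle 0.74 [303.8 199.9] 4510
lid_handle 0.42 [354.3 211.6] 252
lid_edge 0.67 [303.4 192.7] 4651
vent_arm_tip 0.39 [356.2 209.8] 274
herb_jar 0.88 [236.1 183.6] 744
crucible 0.6 [265.  241.1] 124
salve_tin 0.69 [398.6 197.5] 274
side [[501.8    0.   326.05]
 [  0.   501.8  200.59]
 [  0.     0.     1.  ]] [[  -1.      0.03   -0.02  561.36]
 [   0.03    0.35   -0.93   26.98]
 [  -0.02   -0.93   -0.36 1268.07]
 [   0.      0.      0.      1.  ]]
dryer 0.86 [323.5 218.5] 6420
knob_grip 0.7 [330.9 181.6] 313
knob_tip 0.67 [326.7 185.6] 285
rider_mark 0.66 [331.3 181.8] 311
lid_handle 0.57 [326.1 210.6] 2516
lid_edge 0.91 [324.7 213.8] 2628
vent_arm 0.79 [289.3 215.4] 574
vent_arm_tip 0.73 [289.4 217.2] 485
herb_jar 0.64 [286.3 265.1] 3088
crucible 0.57 [378.7 259.9] 341
crucible 0.49 [293.1 215.6] 391
{'clock': 1.3, 'q': array([-1.14,  0.51, -0.24,  1.5 ,  0.13,  1.15, -0.15]), 'dq': array([-0.,  0.,  0., -0., -0., -0., -0.]), 'effort': array([ -0.  , -62.04,  -2.19, -25.  ,   0.01,   0.  ,   0.  ]), 'position': array([202.42, 591.29, 231.26]), 'eef_rot': array([ 0.16,  0.99, -0.  , -0.  ]), 'force': array([-0.39,  0.32, -0.05]), 'torque': array([-0.05,  0.04,  0.01]), 'finger_force': 0.0, 'width': 1.0007455373879923}
```

```bash
ls pics
```

```text
side0.png
top0.png
```

```bash
python3 - <<'E'
import cv2
a=cv2.imread('pics/top0.png')[140:265,225:425]; cv2.imwrite('pics/t1.png',cv2.resize(a,None,fx=4,fy=4,interpolation=cv2.INTER_CUBIC))
a=cv2.imread('pics/side0.png')[140:290,230:430]; cv2.imwrite('pics/s1.png',cv2.resize(a,None,fx=4,fy=4,interpolation=cv2.INTER_CUBIC))
E
```

```text
(no output)
```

View pics/t1.png

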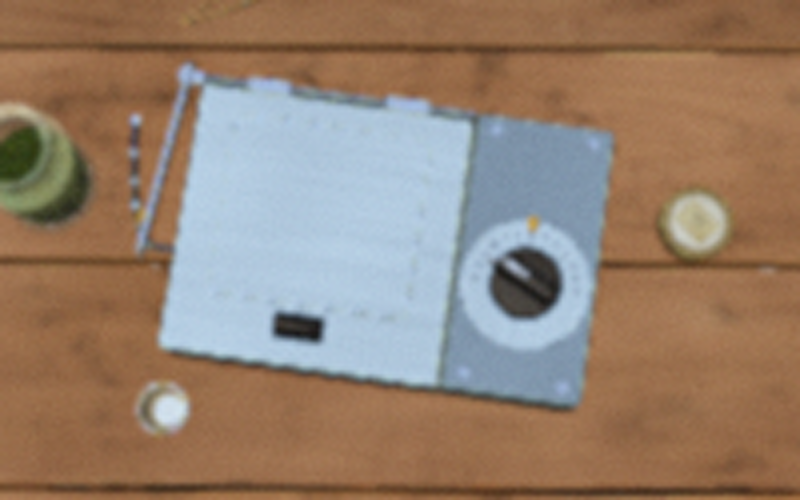

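View pics/s1.png

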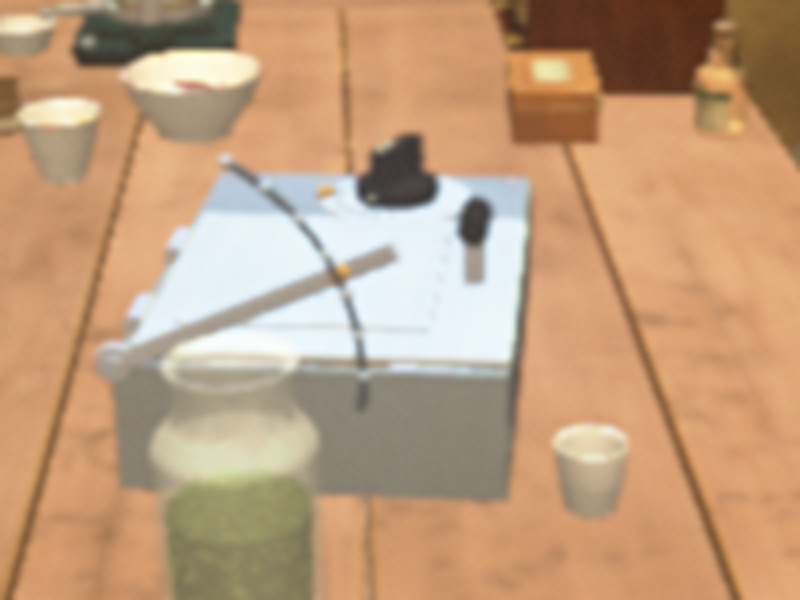

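View pics/side0.png

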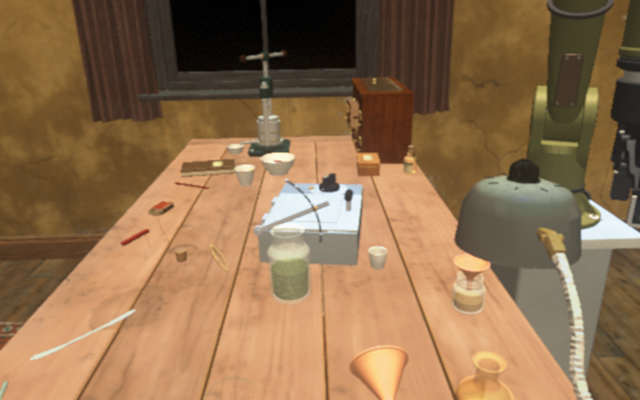

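The top crop shows the box turned slightly. The handle is at crop (298,326), the knob at (526,284) with its pointer up-left, and the brass clip at (533,222). The side crop shows the arm from (112,360) to (395,252), and nothing is in the way near the handle.

```bash
cat > fit.py <<'E'
from h import *
from scipy.optimize import least_squares
import pickle
def B(p,q):
    c,s=np.cos(p[2]),np.sin(p[2]); return np.array([p[0]+c*q[0]-s*q[1],p[1]+s*q[0]+c*q[1],q[2]])
def kp(a,rad,z): return (-20+rad*np.sin(a),-100+rad*np.cos(a),z)
def armp(a,rad,y=160): return (95-rad*np.cos(a),y,80+rad*np.sin(a))
E
python3 - <<'E'
from fit import *
S={n:snap(n) for n in('top','side')}
pickle.dump({n:{k:v for k,v in S[n].items() if k!='color'} for n in S},open('cal.pkl','wb'))
O={'top':(225,140),'side':(230,140)}
L=[('top',(613,132),lambda p:(100,-150,75)),('top',(578,408),lambda p:(-100,-150,75)),('top',(298,326),lambda p:(-77,50,118)),
('top',(526,284),lambda p:(-20,-100,89)),('top',(160,348),lambda p:(-97,148,84)),
('side',(120,487),lambda p:(100,150,0)),('side',(505,498),lambda p:(-100,150,0)),('side',(530,178),lambda p:(-100,-150,75)),('side',(475,222),lambda p:(-77,50,118)),
('top',(500,261),lambda p:kp(p[3],32,87)),('top',(533,222),lambda p:kp(p[4],43,82)),('side',(326,192),lambda p:kp(p[4],43,82)),
('side',(112,360),lambda p:armp(p[5],0)),('side',(395,252),lambda p:armp(p[5],155)),('top',(187,75),lambda p:armp(p[5],0)),('top',(143,247),lambda p:armp(p[5],155))]
def f(p): return np.concatenate([proj(S[n],B(p,g(p)))-(np.array(O[n])+np.array(c)/4) for n,c,g in L])
x0=[600,50,0,.6,1.4,.5]
R=least_squares(f,x0,x_scale=[100,100,.1,.1,.1,.1],loss='soft_l1'); p=R.x
np.set_printoptions(precision=2,suppress=True)
print(p); print(np.array([f(p).reshape(-1,2)]))
pickle.dump(p,open('p.pkl','wb'))
print('knob',B(p,(-20,-100,103)),'handle',B(p,(-77,50,118)),'hinge',B(p,(95,50,80)))
for q,z in(('herb_jar',60),('crucible',20),('salve_tin',22)):
    d=r.cut_out('top',q); print(q,atz(S['top'],d[0]['pixel'],z))
E
```

```text
[585.88  96.22  -0.14   0.4    1.52   0.41]
[[[ 1.08 -0.33]
  [ 0.75 -0.11]
  [ 0.04 -0.19]
  [ 0.24 -0.64]
  [-0.42 -2.49]
  [-0.34  1.1 ]
  [ 0.33  1.98]
  [ 0.7  -1.14]
  [-0.2  -1.11]
  [-3.15 -0.72]
  [-0.41  0.2 ]
  [ 0.5  -1.43]
  [ 0.34 -0.53]
  [ 0.35 -0.53]
  [ 0.71 -0.36]
  [-0.87  1.48]]]
knob [551.75   0.13 103.  ] handle [516.85 156.75 118.  ] hinge [687.07 132.09  80.  ]
herb_jar [634.71 354.96  60.  ]
crucible [477.67 260.15  20.  ]
salve_tin [ 598.06 -124.12   22.  ]
```

```bash
python3 - <<'E'
from fit import *
np.set_printoptions(precision=2,suppress=True)
S={};acc={}
for n in('top','side'):
    ims=[]
    for i in range(4):
        S[n]=snap(n); ims.append(S[n]['color'].astype(float))
    acc[n]=np.mean(ims,0)
a=acc['top']; np.save('top.npy',a); np.save('side.npy',acc['side'])
def brass(a,u0,u1,v0,v1,t=25):
    c=a[v0:v1,u0:u1]; w=np.clip(c[:,:,0]-c[:,:,2]-t,0,None); vv,uu=np.mgrid[v0:v1,u0:u1]
    return np.array([(w*uu).sum(),(w*vv).sum()])/w.sum(), w.sum(), w.max()
ct=brass(a,345,370,190,203); cs=brass(acc['side'],302,318,182,194)
print(ct,cs)
# dark knob
def dark(a,u0,u1,v0,v1,t=110):
    c=a[v0:v1,u0:u1].mean(2); w=np.clip(t-c,0,60); vv,uu=np.mgrid[v0:v1,u0:u1]
    return np.array([(w*uu).sum(),(w*vv).sum()])/w.sum()
kt=dark(a,342,370,198,224); print('knob dark',kt)
hd=dark(a,290,310,212,230); print('handle dark',hd, atz(S['top'],hd,120))
p=pickle.load(open('p.pkl','rb'))
print('clip world top',atz(S['top'],ct[0],82),'side',atz(S['side'],cs[0],82))
print('knob world z~95',atz(S['top'],kt,95), 'model',B(p,(-20,-100,95)))
b=a[185:235,330:385].astype(np.uint8)[:,:,::-1]
c=acc['side'][165:200,300:360].astype(np.uint8)[:,:,::-1]
b=cv2.resize(b,(550,500),interpolation=cv2.INTER_CUBIC);c=cv2.resize(c,(240*0+800-550,146))
cv2.imwrite('pics/k.png',np.hstack([b,cv2.copyMakeBorder(c,0,354,0,0,cv2.BORDER_CONSTANT)]))
E
```

```text
(array([357.77, 195.33]), np.float64(291.0), np.float64(77.0)) (array([310.18, 183.57]), np.float64(1612.0), np.float64(82.25))
knob dark [356.52 210.52]
handle dark [299.17 221.39] [516.41 157.6  120.  ]
clip world top [595.62  -3.65  82.  ] side [598.96 -26.98  82.  ]
knob world z~95 [550.44   1.2   95.  ] model [551.75   0.13  95.  ]
```

View pics/k.png

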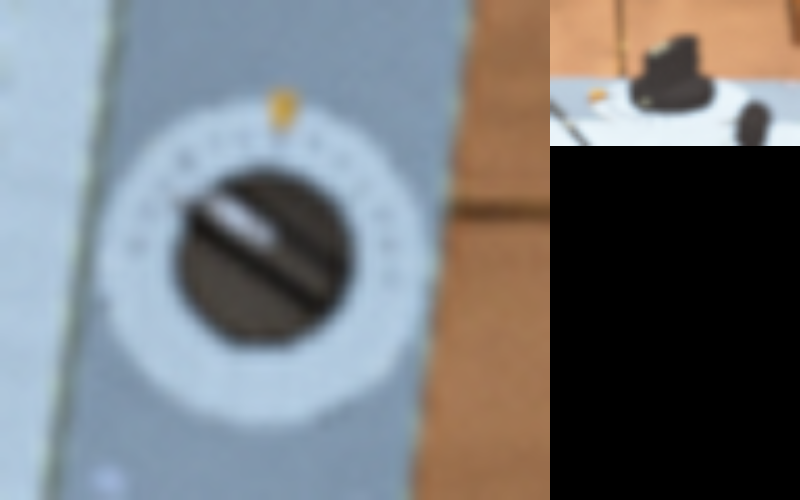

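```bash
python3 - <<'E'
from fit import *
np.set_printoptions(precision=2,suppress=True)
S=pickle.load(open('cal.pkl','rb'));p=pickle.load(open('p.pkl','rb'))
for n in S: print(n,proj(S[n],(202,591,231)),proj(S[n],(202,591,400)),proj(S[n],(0,0,300)))
k=atz(S['top'],(356.2,210.5),77);c=atz(S['top'],(357.85,195.33),82);print(k,c,np.degrees(np.arctan2(*(c-k)[1::-1])))
def bar(th): 
    w=np.radians(th);d=np.array([np.cos(w),np.sin(w),0]);k2=np.array([551,.7,0]);return [ (proj(S['top'],k2+s*d+[0,0,z])-[330,185]+.5)*10 for s,z in((32,85),(23,113),(-23,113))]
for th in(50,55,60,65): print(th,*bar(th))
E
```

```text
top [102.25 352.55] [ 47.01 374.36] [367.25 471.09]
side [624.92 221.63] [653.82  84.52] [566.27  91.12]
[553.08   0.68  77.  ] [595.62  -3.89  82.  ] -6.131534616661335
50 [181.18 190.14] [212.15 194.83] [342.63 303.18]
55 [175.14 197.91] [207.69 200.57] [347.08 297.39]
60 [169.81 206.17] [203.76 206.68] [350.99 291.23]
65 [165.23 214.88] [200.39 213.11] [354.33 284.75]
```

View pics/top0.png

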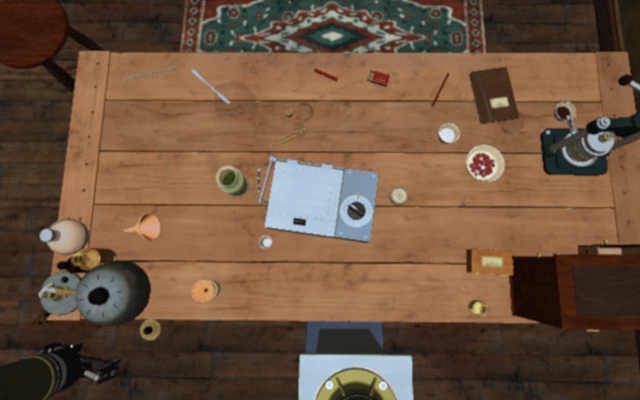

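The full top view shows a still at (112,292), right beside the gripper at (100,370). I'll move away along -y first and then go diagonally.

Request:
servo_tool(
  travel=[
    [0,-6,1],
    [0,-12,2],
    [0,-18,3],
    [0,-24,3],
    [4,-28,3],
    [8,-32.3,3],
    [12.2,-36.6,3],
    [16.4,-41,3],
    [20.6,-45.3,3],
    [24.8,-49.6,3],
  ],
  rot=[
    [0,0,-10.5],
    [0,0,-21],
    [0,0,-31.5],
    [0,0,-42],
    [0,0,-52.5],
    [0,0,-63],
    [0,0,-73.5],
    [0,0,-84],
    [0,0,-94.5],
    [0,0,-105.5],
  ],
  gripper=[4.5,4.5,4.5,4.5,4.5,4.5,4.5,4.5,4.5,4.5],
  force=30,
)

```text
clock: 3.2
position: [451.7, 93.9, 261.7]
eef_rot: [0.885, 0.466, 0.001, -0.0]
force: [1.5, 1.0, -0.0]
width: 0.528
finger_force: 0.0
```

Request:
servo_tool(
  travel=[
    [4,-4,0],
    [8,-7.5,0],
    [10.2,-9.5,-3],
    [10.2,-9.5,-8],
    [10.2,-9.5,-12.5],
    [10.2,-9.5,-15],
    [10.2,-9.5,-16.8],
    [10.2,-9.5,-16.8],
  ],
  rot=[
    [0,0,0],
    [0,0,0],
    [0,0,0],
    [0,0,0],
    [0,0,0],
    [0,0,0],
    [0,0,0],
    [0,0,0],
  ],
  gripper=[4.5,4.5,4.5,4.5,4.5,4.5,4.5,4.5],
)

```text
clock: 4.2
position: [551.6, 0.5, 92.2]
eef_rot: [0.883, 0.468, -0.001, -0.001]
force: [-0.6, -1.1, -0.4]
width: 0.529
finger_force: 0.0
```

```bash
python3 - <<'E'
from h import *
t=snap('top')['color'][165:245,310:400];s=snap('side')['color'][130:220,280:380]
b=np.hstack([cv2.resize(t,(450,400),interpolation=2),cv2.resize(s,(350,400*350*0+315),interpolation=2) if 0 else cv2.copyMakeBorder(cv2.resize(s,(350,315),interpolation=2),0,85,0,0,cv2.BORDER_CONSTANT)])
cv2.imwrite('pics/g1.png',b[:,:,::-1]); o=r.get_obs();print(o['position'],o['eef_rot'],o['q'],o['force'])
E
```

```text
[5.52811317e+02 2.52553512e-01 9.38407540e+01] [8.83516950e-01 4.68399095e-01 2.60079445e-04 1.37042673e-04] [-0.26339785  0.56733118  0.33631634  1.87581251 -0.26573877  0.74141838
 -0.374538  ] [ 0.03835512  0.22942254 -0.31270464]
```

View pics/g1.png

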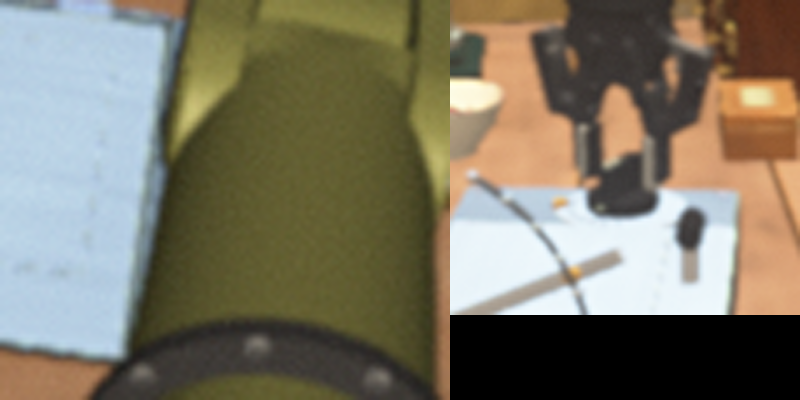

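The side crop shows the fingers straddling the bar, at (590,150) and (655,160). Closing on it now.

Request:
servo_tool(
  travel=[
    [0,0,0],
    [0,0,0],
    [0,0,0],
    [0,0,0],
  ],
  rot=[
    [0,0,0],
    [0,0,0],
    [0,0,0],
    [0,0,0],
  ],
  gripper=[0.5,0.5,0.5,0.5],
  force=40,
)

```text
clock: 4.8
position: [552.7, 0.5, 94.3]
eef_rot: [0.884, 0.468, 0.001, 0.0]
force: [-2.2, 1.4, 6.4]
width: 0.138
finger_force: 40.1
```

Request:
servo_tool(
  travel=[
    [0,0,0.1],
    [0,0,0.1],
    [0,0,0.1],
    [0,0,0.1],
    [0,0,0.1],
    [0,0,0.1],
    [0,0,0.1],
    [0,0,0.1],
    [0,0,0.1],
    [0,0,0.1],
  ],
  rot=[
    [0,0,-7.5],
    [0,0,-15],
    [0,0,-22.5],
    [0,0,-30],
    [0,0,-37.5],
    [0,0,-45],
    [0,0,-52.5],
    [0,0,-59],
    [0,0,-61.5],
    [0,0,-61.5],
  ],
  gripper=[0.5,0.5,0.5,0.5,0.5,0.5,0.5,0.5,0.5,0.5],
)

```text
clock: 6.05
position: [552.4, 1.0, 94.4]
eef_rot: [0.999, -0.048, -0.0, -0.0]
force: [0.0, 2.6, -0.9]
width: 0.14
finger_force: 40.5
```

Request:
servo_tool(
  travel=[
    [0,0,0],
    [0,0,0],
    [0,0,2],
    [0,0,6],
    [0,4,11],
    [0,10,14],
    [-2,16,14],
    [-4,22,14],
  ],
  rot=[
    [0,0,0],
    [0,0,0],
    [0,0,0],
    [0,0,0],
    [0,0,0],
    [0,0,-2.5],
    [0,0,-2.5],
    [0,0,-2.5],
  ],
  gripper=[4,4.5,5,5,5.8,5.8,5.8,5.8],
)

```text
clock: 7.05
position: [514.5, 215.5, 235.1]
eef_rot: [0.997, -0.071, 0.001, -0.0]
force: [0.9, 1.8, -0.5]
width: 0.685
finger_force: 0.0
```

```bash
python3 - <<'E'
from fit import *
im=snap('top')['color']; s2=snap('side')['color']; np.save('side2.npy',s2)
b=cv2.resize(im[185:235,330:385],(550,500),interpolation=cv2.INTER_CUBIC)
c=cv2.resize(s2[160:200,300:350],(250,200),interpolation=cv2.INTER_CUBIC)
cv2.imwrite('pics/k2.png',np.hstack([b,cv2.copyMakeBorder(c,0,300,0,0,cv2.BORDER_CONSTANT)])[:,:,::-1])
o=r.get_obs();print(o['position'],o['eef_rot'],o['q'],o['force'])
E
```

```text
[511.69287378 222.68848796 233.35173321] [ 0.99789152 -0.06487048 -0.00134509 -0.00158708] [-0.95209705  0.49845303  0.79254421  1.68416081 -0.39110163  1.12548658
 -1.74853539] [ 0.80876179  0.03949505 -1.25945874]
```

View pics/k2.png

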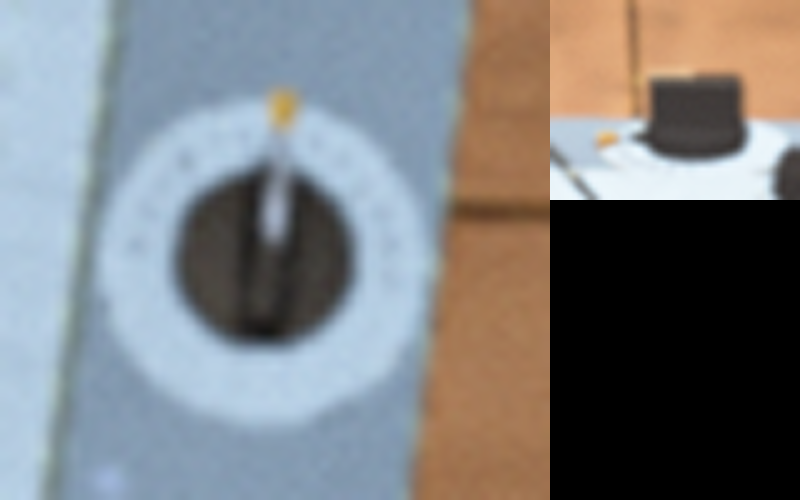

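```bash
python3 - <<'E'
from fit import *
np.set_printoptions(precision=2,suppress=True)
S=pickle.load(open('cal.pkl','rb'))['top']
k=atz(S,(330+26.5-.5,185+25.8-.5),89);print('axis from skirt',k)
for y in(-9,-7,-5.5,-4,-2):
    d=np.array([np.cos(np.radians(y)),np.sin(np.radians(y)),0])
    for ax in([552.5,.6,0],):
        ax=np.array(ax); print(y,'tip',(proj(S,ax+32*d+[0,0,85])-[330,185]+.5)*10,'clip',(proj(S,ax+43*d+[0,0,82])-[330,185]+.5)*10,'bar',(proj(S,ax+23*d+[0,0,113])-[330,185]+.5)*10,(proj(S,ax-23*d+[0,0,113])-[330,185]+.5)*10,'ax top',(proj(S,ax+[0,0,113])-[330,185]+.5)*10)
E
```

```text
axis from skirt [551.92   2.17  89.  ]
-9 tip [286.54 146.69] clip [291.46 110.61] bar [290.1  161.17] [264.9  326.25] ax top [277.55 243.41]
-7 tip [282.59 146.12] clip [286.18 109.85] bar [287.18 160.75] [267.84 326.68] ax top [277.55 243.41]
-5.5 tip [279.62 145.79] clip [282.21 109.4 ] bar [284.99 160.5 ] [270.05 326.93] ax top [277.55 243.41]
-4 tip [276.65 145.53] clip [278.22 109.06] bar [282.79 160.31] [272.27 327.13] ax top [277.55 243.41]
-2 tip [272.67 145.3 ] clip [272.91 108.75] bar [279.85 160.14] [275.23 327.3 ] ax top [277.55 243.41]
```

```bash
python3 - <<'E'
from fit import *
np.set_printoptions(precision=2,suppress=True)
S=pickle.load(open('cal.pkl','rb'))['top']
a=np.mean([snap('top')['color'].astype(float) for _ in range(8)],0); np.save('top2.npy',a)
g=a.mean(2)
# per-row: skirt edges (dark half-level), plate edges, brass centroid
def cross(row,u0,u1,l):
    x=g[row,u0:u1]; i=np.where(np.diff(np.sign(x-l)))[0]; return u0+i+(l-x[i])/(x[i+1]-x[i])
for v in range(203,220): 
    e=cross(v,342,372,115); print(v,e, (e[0]+e[-1])/2 if len(e)>1 else '')
for v in range(193,210):
    c=a[v,350:366]; w=np.clip(c[:,0]-c[:,2]-5,0,None); print(v,'brass',(w*np.arange(350,366)).sum()/max(w.sum(),1),w.sum(),'gray',g[v,350:366].astype(int))
E
```

```text
203 [351.34 356.7  358.09 361.01] 356.178314096167
204 [349.77 356.32 358.1  362.12] 355.94165705012256
205 [348.72 355.93 358.21 363.14] 355.93022994700436
206 [348.16 355.85 358.17 363.71] 355.9332134105324
207 [347.75 355.89 358.04 364.2 ] 355.97109330402407
208 [347.58 356.36 357.49 364.54] 356.0588357313459
209 [347.39 364.73] 356.0609269042627
210 [347.15 364.78] 355.96222836861716
211 [347.1  364.79] 355.94971319197293
212 [347.2  364.79] 355.99326038482377
213 [347.44 364.47] 355.95542520489096
214 [347.81 364.05] 355.9306806977833
215 [348.45 363.45] 355.95270306241446
216 [349.35 362.62] 355.98499362345717
217 [350.26 361.6 ] 355.92689615845353
218 [351.48 360.06] 355.76811519814163
219 [353.87 357.91] 355.8888651399491
193 brass 0.0 0.0 gray [149 148 150 151 150 150 152 153 153 152 152 152 152 152 153 154]
194 brass 357.8207547169811 92.75 gray [147 148 153 158 160 163 161 155 148 150 152 154 153 151 152 153]
195 brass 357.8720349563046 200.25 gray [159 160 172 181 186 189 184 162 143 153 166 168 160 151 150 153]
196 brass 357.7778620166793 164.875 gray [188 191 196 200 20
[... 598 characters left out ...]

203 brass 0.0 0.0 gray [161 127  91  69  53  42  82 129 119  72  68 114 161 190 200 197]
204 brass 353.4102564102564 4.875 gray [105  76  60  54  42  43 100 145 121  61  41  68 109 153 183 192]
205 brass 353.57954545454544 11.0 gray [ 66  58  56  53  40  47 120 167 128  61  42  51  66 107 159 191]
206 brass 354.54545454545456 17.875 gray [ 58  60  59  56  41  51 126 175 126  55  45  52  53  74 131 182]
207 brass 354.3543307086614 15.875 gray [ 60  62  62  56  40  52 122 165 117  51  48  55  54  61 103 163]
208 brass 354.9375 16.0 gray [ 63  64  63  55  40  47 103 134  94  45  50  57  55  55  82 143]
209 brass 354.75 18.0 gray [ 64  65  65  56  37  42  73  89  62  43  52  58  57  54  71 130]
```

```bash
python3 - <<'E'
from fit import *
np.set_printoptions(precision=2,suppress=True)
S=pickle.load(open('cal.pkl','rb'))['top']
k=atz(S,(355.96,210.6),88)
for n,px,z in(('clip',(357.78,195.4),82.5),('nose',(357.6,199.8),85),('line',(357.0,206),113),('line207',(356.95,207),113)):
    c=atz(S,px,z); print(n,c-k,np.degrees(np.arctan2(c[1]-k[1],c[0]-k[0])))
print(k)
E
```

```text
clip [44.11 -5.86 -5.5 ] -7.569403092292283
nose [31.08 -5.05 -3.  ] -9.229272782103346
line [ 9.1  -0.98 25.  ] -6.1398708384193155
line207 [ 6.35 -0.82 25.  ] -7.384388797324751
[551.22   2.21  88.  ]
```

The pointer and the clip agree within about 1–2°: the clip is at yaw -7.6°, and the nose and line are between -6° and -9°. Next I'll pinch the handle by its ends.

Request:
servo_tool(
  travel=[
    [0.2,-4,0],
    [0.5,-6.6,-2],
    [0.5,-6.6,-6],
    [0.5,-6.6,-10],
    [0.5,-6.6,-12.5],
    [0.5,-6.6,-13.3],
    [0.5,-6.6,-13.3],
    [0.5,-6.6,-13.3],
    [0.5,-6.6,-13.3],
    [0.5,-6.6,-13.3],
  ],
  rot=[
    [0,0,0],
    [0,0,0],
    [0,0,0],
    [0,0,0],
    [0,0,0],
    [0,0,0],
    [0,0,0],
    [0,0,0],
    [0,0,0],
    [0,0,0],
  ],
  gripper=[6,6,6,6,6,6,6,2.5,2.5,2.5],
  force=60,
)

```text
clock: 8.8
position: [521.4, 156.7, 103.9]
eef_rot: [0.998, -0.068, 0.002, -0.006]
force: [0.7, 21.2, 9.2]
width: 0.386
finger_force: 59.8
```

```bash
python3 - <<'E'
from fit import *
snap('top')
o=r.get_obs();print(o['position'],o['eef_rot'],o['q'],o['force'],o['width'],o['clock'])
b=r.snapshot('side')['color'][130:230,270:400]
cv2.imwrite('pics/hd.png',cv2.resize(b,(780,600),interpolation=2)[:,:,::-1])
E
```

```text
[521.45222921 156.68665674 103.8849407 ] [ 0.99767982 -0.06778946  0.00195642 -0.00597758] [-0.76083425  0.60988155  0.68066692  1.89661381 -0.53386498  0.81516152
 -1.49882125] [-0.36222736 22.22264872  8.81009847] 0.38021115012714285 8.85
```

View pics/hd.png

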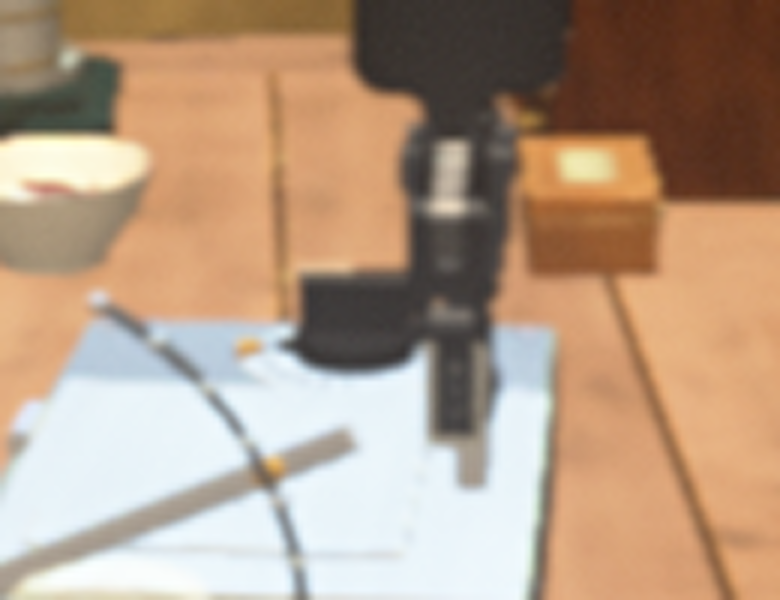

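The gripper is holding the handle, but off-centre: a 22 N side load, and about 4 mm too far back. I'll reopen and recentre.

Request:
servo_tool(
  travel=[
    [0,0,0],
    [0,0.45,-0.1],
    [0,0.45,-0.1],
    [0,0.45,-0.1],
  ],
  rot=[
    [0,0,0],
    [0,0,0],
    [0,0,0],
    [0,0,0],
  ],
  gripper=[6,6,6,6],
)

```text
clock: 9.4
position: [519.5, 152.0, 100.2]
eef_rot: [0.997, -0.071, -0.0, 0.0]
force: [0.9, 0.6, 0.1]
width: 0.702
finger_force: 0.0
```

Request:
servo_tool(
  travel=[
    [-0.3,0.5,-0.4],
    [-0.3,0.5,-0.4],
    [-0.3,0.5,-0.4],
    [-0.3,0.5,-0.4],
    [-0.3,0.5,-0.4],
    [-0.3,0.5,-0.4],
  ],
  rot=[
    [0,0,0],
    [0,0,0],
    [0,0,0],
    [0,0,0],
    [0,0,0],
    [0,0,0],
  ],
  gripper=[6,6,2.5,2.5,2.5,2.5],
)

```text
clock: 10.15
position: [516.5, 157.6, 96.3]
eef_rot: [0.997, -0.071, 0.0, -0.0]
force: [-0.9, 0.6, 1.7]
width: 0.386
finger_force: 60.3
```

Grip is now centred, with near-zero side force. Lifting along the arc to 21°.

Request:
servo_tool(
  travel=[
    [0.09,-0.01,0.79],
    [0.22,-0.03,1.58],
    [0.39,-0.05,2.36],
    [0.59,-0.08,3.14],
    [0.82,-0.12,3.9],
    [1.09,-0.15,4.65],
    [1.4,-0.2,5.39],
    [1.74,-0.24,6.11],
    [1.74,-0.24,6.11],
    [1.74,-0.24,6.11],
  ],
  rot=[
    [0.37,2.62,0],
    [0.74,5.25,0],
    [1.1,7.87,0],
    [1.47,10.5,0],
    [1.84,13.1,0],
    [2.2,15.75,0],
    [2.58,18.4,0],
    [2.95,21,0],
    [2.95,21,0],
    [2.95,21,0],
  ],
  gripper=[2.5,2.5,2.5,2.5,2.5,2.5,2.5,2.5,2.5,2.5],
)

```text
clock: 11.4
position: [533.2, 155.2, 156.7]
eef_rot: [0.98, -0.07, -0.184, -0.013]
force: [-2.7, 0.9, -2.3]
width: 0.387
finger_force: 60.7
```

```bash
python3 - <<'E'
from fit import *
np.set_printoptions(precision=3,suppress=True)
a=np.mean([r.snapshot('side')['color'].astype(float) for _ in range(6)],0); np.save('side3.npy',a)
b=a[150:250,250:380].astype(np.uint8)
cv2.imwrite('pics/l1.png',cv2.resize(b,(780,600),interpolation=2)[:,:,::-1])
o=r.get_obs();print(o['position'],o['eef_rot'],o['q'],o['force'],o['width'])
E
```

```text
[533.651 155.175 157.317] [ 0.98  -0.07  -0.184 -0.013] [-0.58   0.746  0.64   1.488 -0.471  1.439 -1.549] [-3.019  1.193 -1.797] 0.3855993804219859
```

View pics/l1.png

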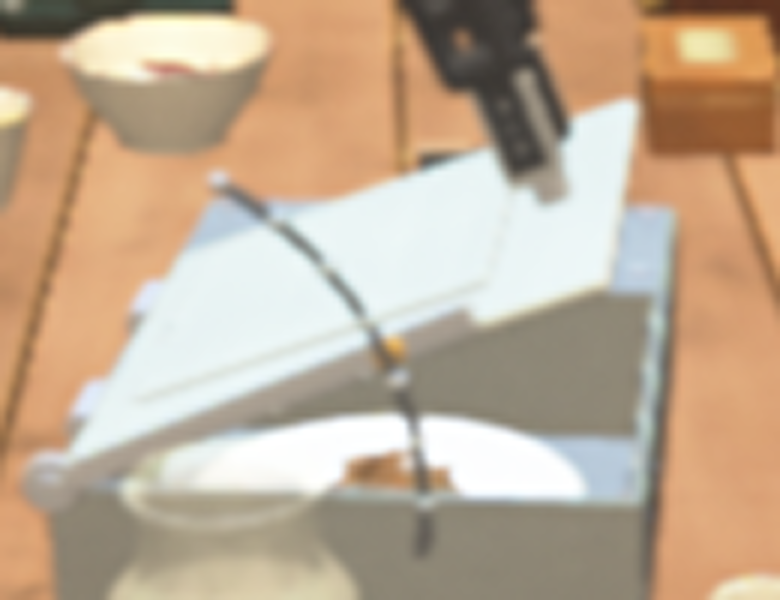

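```bash
python3 - <<'E'
from fit import *
np.set_printoptions(precision=2,suppress=True,linewidth=200)
a=np.load('side.npy').mean(2);b=np.load('side3.npy').mean(2)
S=pickle.load(open('cal.pkl','rb'))['side'];p=pickle.load(open('p.pkl','rb'))
for r_ in(0,100,150): print('arm',r_,proj(S,B(p,armp(p[5],r_))))
def lid(t,r_,h,y=148): return (95-r_*np.cos(t)+h*np.sin(t),y,80+r_*np.sin(t)+h*np.cos(t))
for t in(.35,.37,.39): print('lid',t,*[proj(S,B(p,lid(t,q,h))) for q in(150,170,192) for h in(4,-4)])
for u in(290,300,310,320,325): print('A',u,a[200:230,u].astype(int))
for u in(300,310,320,326,332,336,340,344,348): print('L',u,b[190:225,u].astype(int))
E
```

```text
arm 0 [258.34 229.47]
arm 100 [303.37 212.29]
arm 150 [326.73 203.37]
lid 0.35 [328.31 203.06] [329.78 206.7 ] [337.92 199.98] [339.37 203.64] [348.6  196.55] [350.03 200.24]
lid 0.37 [327.71 201.71] [329.25 205.33] [337.25 198.43] [338.78 202.08] [347.85 194.79] [349.36 198.47]
lid 0.39 [327.08 200.37] [328.7  203.96] [336.55 196.9 ] [338.15 200.52] [347.07 193.05] [348.66 196.7 ]
A 290 [240 240 241 240 240 240 240 239 239 239 240 240 240 240 234 210 172 157 153 155 170 208 239 248 250 250 250 244 224 207]
A 300 [242 242 242 241 241 241 240 241 241 241 235 211 173 157 152 153 181 225 241 244 239 225 234 243 245 248 250 250 240 218]
A 310 [210 179 177 194 202 218 226 206 172 157 153 155 178 219 237 241 241 242 242 243 236 223 234 242 244 244 244 244 232 187]
A 320 [242 243 238 215 173 156 151 151 174 222 241 244 243 243 243 243 243 242 241 237 222 196 187 200 190 167 156 148 136 118]
A 325 [237 214 173 155 151 149 174 220 239 242 242 241 241 241 241 241 241 241 242 241 240 232 228 236 241 241 241 241 237 208]
L 300 [140 152 204 236 243 243 242 241 240 240 240 240 241 241 242 243 236 
[... 556 characters left out ...]
242 242 243 241 231 196 153 131 129 131 132 132 132 132 132 132 131 131 131 132 129 128 155 228 254 254 253]
L 336 [241 241 241 241 241 242 241 242 242 242 239 222 179 143 128 130 131 132 132 133 133 133 134 133 132 132 131 131 131 130 128 148 218 253 254]
L 340 [242 242 242 243 243 243 243 244 243 237 213 166 136 130 131 132 132 132 131 131 132 132 132 132 132 132 131 131 131 130 129 132 155 203 240]
L 344 [243 243 243 243 243 243 243 241 230 195 152 131 130 132 133 132 132 131 132 132 132 133 133 132 131 133 133 133 132 132 130 131 151 186 200]
L 348 [243 244 244 243 244 244 240 223 179 143 130 131 132 132 133 133 133 133 133 133 134 132 133 132 132 132 132 132 132 132 130 131 153 189 202]
```

```bash
python3 - <<'E'
from fit import *
from scipy.ndimage import map_coordinates
np.set_printoptions(precision=0,suppress=True,linewidth=220)
S=pickle.load(open('cal.pkl','rb'))['side'];p=pickle.load(open('p.pkl','rb'))
ph=np.arange(-4,66,1.)
P=np.array([proj(S,B(p,(95-125*np.cos(f),168,80+125*np.sin(f)))) for f in np.radians(ph)])
T=np.gradient(P,axis=0);T/=np.linalg.norm(T,axis=1)[:,None];N=np.stack([-T[:,1],T[:,0]],1)
for nm in('side','side3'):
    g=np.load(nm+'.npy').mean(2)
    prof=np.array([map_coordinates(g,[P[:,1]+k*N[:,1],P[:,0]+k*N[:,0]],order=1) for k in np.arange(-4,4.5,1)]).T
    print(nm)
    for f,pp,q in zip(ph,P,prof):
        print(int(f),pp.round(1),q) 
E
```

```text
side
-4 [320. 237.] [131. 130. 124. 111.  99. 104. 120. 129. 132.]
-3 [320. 236.] [131. 130. 124. 112. 103. 108. 121. 129. 131.]
-2 [320. 235.] [131. 130. 126. 122. 121. 122. 126. 129. 130.]
-1 [320. 234.] [132. 132. 135. 146. 157. 155. 144. 136. 134.]
0 [320. 233.] [147. 149. 154. 164. 177. 179. 168. 159. 157.]
1 [320. 232.] [166. 166. 162. 151. 147. 157. 168. 172. 172.]
2 [320. 231.] [161. 156. 146. 125. 111. 126. 148. 158. 158.]
3 [320. 230.] [158. 153. 140. 115. 105. 132. 162. 174. 178.]
4 [320. 229.] [186. 186. 169. 132. 120. 164. 206. 220. 222.]
5 [320. 228.] [223. 224. 204. 154. 139. 188. 231. 240. 240.]
6 [320. 227.] [241. 241. 223. 171. 151. 195. 233. 243. 243.]
7 [320. 226.] [245. 244. 226. 177. 156. 194. 232. 243. 243.]
8 [319. 225.] [244. 242. 225. 183. 162. 196. 232. 242. 243.]
9 [319. 224.] [244. 241. 225. 192. 178. 202. 229. 238. 239.]
10 [319. 223.] [243. 240. 225. 193. 177. 195. 220. 228. 230.]
11 [319. 222.] [240. 235. 213. 171. 157. 183. 216. 230. 234.]
12 [318. 221.] [233. 229. 205. 161. 148. 185. 226. 240. 241.]
13 [318. 220.] [230. 231. 215. 171. 150. 196. 237. 
[... 6870 characters left out ...]
1. 167. 171. 172.]
55 [291. 183.] [205. 197. 168. 133. 127. 150. 167. 170. 172.]
56 [290. 182.] [203. 195. 169. 131. 126. 150. 166. 171. 171.]
57 [289. 181.] [202. 196. 172. 133. 131. 153. 169. 172. 171.]
58 [288. 181.] [202. 193. 167. 138. 138. 163. 173. 173. 171.]
59 [287. 180.] [196. 185. 159. 148. 171. 184. 180. 174. 171.]
60 [286. 180.] [187. 176. 167. 178. 202. 205. 188. 173. 171.]
61 [285. 179.] [180. 177. 175. 190. 208. 197. 181. 171. 168.]
62 [284. 178.] [179. 178. 178. 183. 185. 179. 170. 166. 162.]
63 [283. 178.] [179. 178. 177. 176. 172. 168. 164. 159. 150.]
64 [282. 178.] [176. 176. 175. 172. 169. 164. 159. 151. 141.]
65 [281. 177.] [174. 174. 173. 171. 168. 161. 152. 144. 139.]
```

The rail studs fall at their nominal angles in my model, so side-view angle readings are good to about 0.2°. The arm reads about 0.41 and the lid 0.37–0.38, so I'll raise it by 0.034.

Request:
servo_tool(
  travel=[
    [0.13,-0.02,0.26],
    [0.26,-0.04,0.53],
    [0.26,-0.04,0.53],
    [0.26,-0.04,0.53],
  ],
  rot=[
    [0.13,0.96,0],
    [0.27,1.93,0],
    [0.27,1.93,0],
    [0.27,1.93,0],
  ],
  gripper=[2.5,2.5,2.5,2.5],
)

```text
clock: 12.2
position: [536.4, 154.8, 162.6]
eef_rot: [0.977, -0.07, -0.2, -0.014]
force: [-4.3, 1.0, -1.5]
width: 0.385
finger_force: 60.7
```

```bash
cat > ang.py <<'E'
from fit import *
from scipy.optimize import brentq
S=pickle.load(open('cal.pkl','rb'))['side'];p=pickle.load(open('p.pkl','rb'))
def lid(t,r_,h,y=148): return (95-r_*np.cos(t)+h*np.sin(t),y,80+r_*np.sin(t)+h*np.cos(t))
def vat(P,Q,u): return P[1]+(Q[1]-P[1])*(u-P[0])/(Q[0]-P[0])
def fall(x,l,lo=True):
    i=[k for k in range(len(x)-1) if x[k]>=l>x[k+1]][0]; return i+(x[i]-l)/(x[i]-x[i+1])
A=np.load('side.npy').mean(2)
for y in(160,162):
    o=[]
    for u in(299,302,320,322,325):
        x=A[198:223,u]; lo=fall(x,200); 
        k=int(lo)+3; hi=k+fall(-x[k:],-200); v=198+(lo+hi)/2
        o.append(brentq(lambda t:vat(proj(S,B(p,armp(t,80,y))),proj(S,B(p,armp(t,155,y))),u)-v,.2,.7))
    print('arm y',y,np.round(o,4))
a=np.mean([r.snapshot('side')['color'].astype(float) for _ in range(8)],0); np.save('side4.npy',a)
for nm in('side3','side4'):
    G=np.load(nm+'.npy').mean(2)
    for h in(-4,):
        o=[]
        for u in(333,336,339,342,345,347):
            v=185+fall(G[185:215,u],187)
            o.append(brentq(lambda t:vat(proj(S,B(p,lid(t,120,h))),proj(S,B(p,lid(t,192,h))),u)-v,.2,.7))
        print(nm,h,np.round(o,4))
ob=r.get_obs();print(ob['position'],ob['eef_rot'],ob['force'],ob['clock'])
for u in (320,326,330): print(u,a[190:215,u].mean(1).astype(int))
E
python3 ang.py
```

```text
arm y 160 [0.4001 0.4013 0.4052 0.4071 0.4063]
arm y 162 [0.407  0.4077 0.4097 0.4115 0.4105]
side3 -4 [0.3846 0.384  0.3829 0.3823 0.3817 0.3811]
side4 -4 [0.4213 0.4202 0.4191 0.4187 0.4168 0.4169]
[536.43336877 154.78166441 162.6920408 ] [ 0.97717927 -0.06952746 -0.20024116 -0.0137871 ] [-4.73724981  1.90927107 -1.49549708] 12.6
320 [241 240 240 240 241 241 239 231 223 233 241 241 236 214 175 158 155 151
 144 133 130 130 130 130 130]
326 [240 240 240 241 237 226 225 236 241 241 233 201 166 157 153 148 138 132
 130 130 131 131 131 130 130]
330 [236 235 234 233 232 236 241 242 242 239 223 180 149 141 139 134 131 132
 131 132 131 132 131 132 132]
```

The tool's own motion gives the lid at 0.404. The arm reads 0.402–0.41, so they are level within the measurement error. The pose is steady and the grip firm, so I'm handing in.

```bash
python3 -c "
from plant import r
print(r.job_done())"
```

```text
the job is handed in; nothing more can be done
None
```

I turned the knob so its pointer stands at the clip, to within about 2°. The lid is held by its handle at about 0.404 rad, level with the pointer arm (measured at 0.40–0.41), and the job is handed in; no verdict came back.

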